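# Uncover the connector and park its hood in the rack

## Robot

A 6-joint arm with a two-finger parallel gripper is mounted at the origin on the work surface. World frame = base frame: x ahead of the robot, y to its left, z up, the work surface at z = 0. Lengths are in m, angles in rad, forces in N, time in s.
With the tool pointing down it reaches from about 0.375 to 0.975 m from the base axis. Payload 3.8 kg.
Tool frame: the origin (TCP) lies at the very end of the fingers, on their centre line; the grasp point (between the pads) lies 19 mm behind it; z points along the fingers, y is the line along which they close (so a half turn about z gives the same grasp; the last joint's range is limited). The gripper opens to 85 mm and grips with 20 to 120 N. Pads are 22 mm wide; open, the fingers measure 114 mm over their backs; the gripper's body (76 mm by 85 mm) begins 54 mm behind the grasp point. The pads swing forward as they close: fully open they stand 13 mm farther back than shut.
Start: joints at [-1.347, 0.264, 1.604, -0, 1.274, -0.037], TCP at [0.174, -0.652, 0.231] pointing down, gripper open.
Joint ranges: [-2.63, 2.63], [-0.94, 2.18], [0.31, 2.57], [-1.31, 4.45], [0, 2.66], [-2.55, 2.55]. Speed limits (rad/s): [2.57, 2.57, 3.14, 3.14, 3.14, 3.14].

## Interface

Orientations are given as a rotation vector (axis times angle).
In Python, from workcell import read_state, read_camera, calibration, finish_job gives the robot as it stands.
- The arm moves only by the tool step_arm, never from a script. Its argument "commands" is a list of rows, each an object of numbers: "fingers": the gripper's target within -1 to 1 (shut at 1, half-way at 0, fully open at -1); "dx", "dy", "dz": the shift along the tool's x, y, z in m; "roll": the turn about the tool's z in degrees. In form: [{"fingers": .., "dx": .., "dy": .., "dz": .., "roll": ..}, ...]. A call has 1 to 8 rows; each row is the pose to reach, as a shift and turn from the pose commanded when the call began, along the tool's axes at that moment; what a row does not reach only later rows make up. A row lasts 1/8 s, in which the tool goes at most 62.5 mm and 10.7 degrees, less where a joint would pass 70% of its speed; a pose out of reach is approached as far as the arm can. A call with a gripper value outside its range is refused whole. The fingers move at their own pace and stop on an object; "squeeze" is the grip in N (left out, the last holds). Time passes only in rows, so rows that repeat a pose let the fingers close. It gives the time, the measured TCP pose, the force, the opening and the grip force at its end, in the units of the state.
- read_state(): the state, without advancing time (a new reading comes with each control period).
- read_camera(name): name is "side" or "top"; returns (picture, depth): 384x512x3 uint8, blue, green, red; 384x512 float32, m along the optical axis (not along the pixel's ray), 0 where there is no reading.
- calibration(name): a dict with "intrinsics" (3x3 intrinsics, pixels), "world_to_cam" (4x4, takes a point from world to camera coordinates). Camera axes: x right, y up, looking along -z (the intrinsics and any distortion apply to the point x, -y, -z); pixel columns grow to the right and rows downward; lengths in m; the calibration is good to about 2 mm. A picture is of the moment at which its call begins. calibration takes no time and is no camera call.
- finish_job(): hands the job in; it is judged then, once.
The state is a dict: "time": time; "q": joint angles; "joint_vel": joint speeds; "joint_torque": joint torques, N m; "tool_pos": TCP position; "tcp_rot": TCP orientation; "wrist_force": force on the tool from outside, world axes, zero at the start; "torque": the same for the moment, N m; "width": opening from 0.0 (shut) to 1.0 (fully open); "grip_force": force on a finger pad.
Only numpy, scipy, OpenCV 4.12 (cv2) and the standard library are available. Lean on these libraries where they do the work, as an engineer would, in place of code of your own. Each camera call takes 0.05 s, during which the arm holds its last target. There are 200 camera calls.

## Task

Uncover the connector on the enclosure: take its loose grey hood by the long sides, lift it straight off, stand it upright on the rubber mat and let go. Then take it again by its two narrow ends and lower it into the empty bay of the plywood rack, standing upright on the bay's floor with its ends in line with those of the parked hoods. Do not drop the hood, and leave the parked hoods and the other things on the bench where they are.

Things in the scene. Friction and masses are not known exactly. Their poses are not given: they have to be found in the camera images.
- hood: The loose hood over the connector at the start: a hollow grey plastic box, closed flat top with a small metal plate, open underside, 62 mm long (x), 40 mm wide (y), 75 mm tall, walls 4 mm, about 0.16 kg; the same turned half round. Origin: centre of its underside, z up. It stands loosely over a connector block 50 mm tall with 3 mm play, so it comes off straight up only.
- enclosure: Fixed control enclosure, 224 x 154 mm (x, y), lid top 70 mm above the bench. Mid-lid, under the hood: a connector block 48 x 26 x 50 mm. At the hood's two ends (+x, -x), 6 mm off it, stand metal guard towers 46 mm wide (y), 70 mm above the lid; its long sides are free. Red button 19 mm tall at x 88, y -45 mm. Origin: centre of its underside, on the bench.
- mat: A black rubber mat lying fixed on the bench, 160 x 140 mm (x, y), 3 mm thick: the put-down place. Origin: centre of its underside.
- rack: Fixed plywood rack, base 100 x 190 mm (x, y): three bays along y at -58, 0, +58 mm between upright boards 50 mm long (x), 13 mm thick, tops 80 mm above the bench. A bay is 45 mm wide (y), open at its ends (+x, -x), rubber floor 12 mm above the bench. A hood goes in from above, long axis along x, its top 7 mm above the boards. Origin: centre of its underside.
- free_bay: The one empty bay of the rack (any of the three): the point at the centre of its floor, 12 mm above the bench; axes as the rack's.
- parked_a: A hood like the first, already parked in one of the other bays; centre of its underside.
- parked_b: Another such parked hood; centre of its underside.
- screwdriver: Bystander, loose on the bench: a screwdriver, about 190 mm. Origin: centre of its underside.
- wrench: Bystander, loose on the bench: a wrench, about 170 mm. Origin: centre of its underside.
- tape: Bystander, loose on the bench: a flat black roll, 90 mm across, 24 mm tall, with a 60 mm hole. Origin: centre of its underside.
- jar: Bystander, loose on the bench: a clear jar, 60 mm across, 75 mm tall. Origin: centre of its underside.
- carton: Bystander, loose on the bench: a small cardboard box, 110 x 80 x 60 mm. Origin: centre of its underside.
- plug: Bystander, loose on the bench: a black plug housing, 70 x 36 x 45 mm with a short metal nozzle at one end. Origin: centre of its underside.
Not all that is in view belongs to the job. Leave any purple or yellow look-alike of the hood alone.

How it is judged:
On the way:
1. the hood stands upright on the rubber mat, let go by the fingers (x of hood in the frame of mat between -0.065 and 0.065 m and y of hood in the frame of mat between -0.055 and 0.055 m and z of hood in the frame of mat between -0.008 and 0.008 m and angle between hood's own z axis and vertical below 0.08 rad and contact force between the fingers and hood below 0.05 N and linear speed of hood below 0.03 m/s), for 0.2 s.
At the end, for the whole second after the job is handed in: The hood stands at rest in the empty bay: upright within 0.06 rad, underside within 3 mm of the floor, centre within 5 mm across and 8 mm along the bay, long axis within 0.12 rad of the bay's (either way round); the two parked hoods within 12 mm of their start (x of hood in the frame of free_bay between -0.008 and 0.008 m and y of hood in the frame of free_bay between -0.005 and 0.005 m and z of hood in the frame of free_bay between -0.003 and 0.003 m and angle between hood's own z axis and vertical below 0.06 rad and angle between the x axis of hood and the x axis of free_bay, either way round below 0.12 rad and linear speed of hood below 0.02 m/s and angular speed of hood below 0.2 rad/s and distance of each of parked_a, parked_b from where it was at the start of the episode below 0.012 m); the robot touches nothing.
It fails at once if the hood is dropped (it moves faster than 0.45 m/s with no finger on it, a fall of about 10 mm) (linear speed of hood above 0.45 m/s and contact force between the fingers and hood below 0.01 N).
It fails at once if a parked hood is moved by more than 20 mm (distance of any of parked_a, parked_b from where it was at the start of the episode above 0.02 m).
It fails at once if a bystander is moved by more than 30 mm (distance of any of screwdriver, wrench, tape, jar, carton, plug from where it was at the start of the episode above 0.03 m).
It also fails if it takes over 64 s, if anything falls off the work surface, if the arm or the gripper's body presses on something with over 40 N, if the wrist force passes 120 N, or if a joint passes its speed limit or range.

## Working session

There is one attempt and no reset: what is moved stays moved. The work goes in short steps, Python scripts to look and compute and a tool call to move; the robot and the scene stay as the last step left them, time stands still between calls to the robot, and variables do not carry over. Pictures are saved under pics/ and viewed, at most 10 in all, crops included, and the job is handed in when it is done.

Besides the shell and the picture viewer there is one more tool, called after ">>>" by a JSON object that holds its "name" and its "arguments", one argument or row to a line. step_arm: Moves the arm, as the interface text tells. Its arguments: {"type":"object","properties":{"commands":{"type":"array","items":{"type":"object","properties":{"fingers":{"type":"number"},"dx":{"type":"number"},"dy":{"type":"number"},"dz":{"type":"number"},"roll":{"type":"number"}}}},"squeeze":{"type":"number"}},"required":["commands"]}

```bash
mkdir -p pics; cat > h.py <<'E'
import numpy as np, cv2
from workcell import *
def cal(n):
    c=calibration(n); return np.array(c["intrinsics"]),np.array(c["world_to_cam"]),c
def cloud(n,d):
    K,T,_=cal(n); v,u=np.mgrid[:384,:512]
    P=np.stack([(u-K[0,2])/K[0,0]*d,-(v-K[1,2])/K[1,1]*d,-d,np.ones_like(d)],-1)
    return (P@np.linalg.inv(T).T)[...,:3]
def px(n,P):
    K,T,_=cal(n); p=T[:3,:3]@np.array(P)+T[:3,3]; return K[0,2]-K[0,0]*p[0]/p[2],K[1,2]+K[1,1]*p[1]/p[2]
def onplane(n,uv,z):
    K,T,_=cal(n); uv=np.atleast_2d(uv).astype(float); I=np.linalg.inv(T)
    r=np.stack([(uv[:,0]-K[0,2])/K[0,0],-(uv[:,1]-K[1,2])/K[1,1],-np.ones(len(uv))],-1)@I[:3,:3].T
    o=I[:3,3]; return o+r*((z-o[2])/r[:,2])[:,None]
E
python3 - <<'E'
from h import *
for n in("top","side"):
    im,d=read_camera(n); np.savez(f"{n}0.npz",im=im,d=d); cv2.imwrite(f"pics/{n}0.png",cv2.resize(im,(800,600),interpolation=cv2.INTER_CUBIC))
    c=cal(n)[2]; print(n,c, np.linalg.inv(np.array(c["world_to_cam"]))[:3,3])
print(read_state())
E
```

```text
top {'intrinsics': array([[424.42891231,   0.        , 253.65599658],
       [  0.        , 424.42891231, 189.77010413],
       [  0.        ,   0.        ,   1.        ]]), 'world_to_cam': array([[-0.01462042, -0.99986749, -0.00715882, -0.02252259],
       [ 0.9953063 , -0.01523797,  0.09556759, -0.54390051],
       [-0.09566401, -0.00572798,  0.9953972 , -1.38044769],
       [ 0.        ,  0.        ,  0.        ,  1.        ]])} [ 0.40895915 -0.03871472  1.4259118 ]
side {'intrinsics': array([[384.92133249,   0.        , 257.7490136 ],
       [  0.        , 384.92133249, 191.51447849],
       [  0.        ,   0.        ,   1.        ]]), 'world_to_cam': array([[-0.97394918, -0.22621408, -0.01581724,  0.53417132],
       [ 0.16332069, -0.7481349 ,  0.64313337, -0.14478079],
       [-0.15731926,  0.62379593,  0.76559081, -1.25025121],
       [ 0.        ,  0.        ,  0.        ,  1.        ]])} [0.34721283 0.79242313 1.05874331]
{'time': 0.1, 'q': array([-1.34692859e+00,  2.64698512e-01,  1.60521962e+00,  1.31731377e-05,
        1.27370114e+00, -3.68925339e-02]), 'joint_vel': array([-0.00091406, -0.00074537, -0.00405786, -0.00069051, -0.00124495,
       -0.00014912]), 'joint_torque': array([-8.47191245e-05, -5.16707718e+01, -3.68589950e+01, -4.58781813e-06,
        6.28659895e-03, -9.02941593e-06]), 'tool_pos': array([ 0.17388809, -0.6515446 ,  0.2300822 ]), 'tcp_rot': array([-3.11292749e+00, -4.08173278e-01,  2.77304144e-04]), 'wrist_force': array([-0.52163575, -0.96909164, -1.11741051]), 'torque': array([ 0.00259081,  0.01814371, -0.03269947]), 'grip_force': 0.0, 'width': 0.9973624872617901}
```

View pics/top0.png

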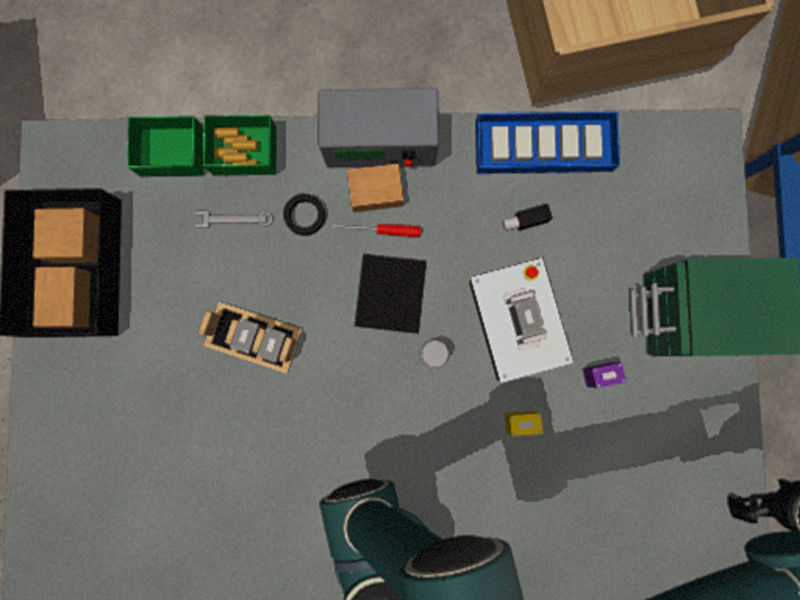

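View pics/side0.png

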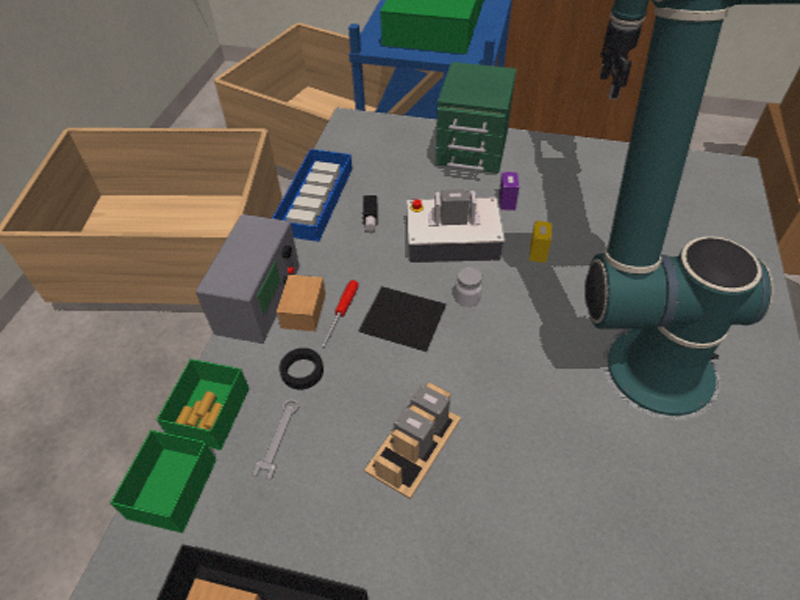

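The top view (800x600 scale) shows the white enclosure at (520,320) with the grey hood at (527,317). The mat is at (391,293). The rack is at (252,336), with parked hoods at (246,335) and (272,346) and the empty bay at its left end, about (223,327).
Hood candidates are grey (527,317), purple (605,375), yellow (525,424) and the two parked greys. Only the one at (527,317) is grey, on the enclosure and between guard towers, so it's the one meant. I'll confirm with a crop and measure.

```bash
python3 - <<'E'
from h import *
D=np.load("top0.npz"); im,d=D["im"],D["d"]; P=cloud("top",d); hsv=cv2.cvtColor(im,cv2.COLOR_BGR2HSV)
def box(m,z,name,vis=None):
    m=m.astype(np.uint8); n,l,s,c=cv2.connectedComponentsWithStats(m)
    i=1+np.argmax(s[1:,4]); m=(l==i)
    cs,_=cv2.findContours(m.astype(np.uint8),cv2.RETR_EXTERNAL,cv2.CHAIN_APPROX_NONE)
    q=onplane("top",cs[0][:,0],z)[:,:2]; r=cv2.minAreaRect((q*1000).astype(np.float32))
    print(name,s[i],[np.round(x,1) for x in r],"medz",np.median(P[...,2][m]).round(4)); return m
v,u=np.mgrid[:384,:512]
def win(a,b,c,e): return (u>a)&(u<b)&(v>c)&(v<e)
w=win(290,375,155,250)
lid=w&(hsv[...,1]<40)&(hsv[...,2]>150); box(lid,.07,"lid")
box(win(220,285,150,225)&(hsv[...,2]<60),.003,"mat")
for z0,z1,nm,ww in((.141,.150,"hoodtop",win(315,360,175,230)),(.08,.15,"hood+tow",win(315,360,175,230)),(.083,.1,"parked1",win(120,200,185,245)),(.07,.1,"parkedboards",win(120,200,185,245))):
    box(ww&(P[...,2]>z0)&(P[...,2]<z1),(.145 if z0>.14 else .14 if 'tow' in nm else .087),nm)
# rack wood
box(win(120,200,185,245)&(hsv[...,1]>60)&(hsv[...,0]>5)&(hsv[...,0]<30),.006,"rackwood")
print("noise z bench",P[330:340,150:200,2].std(),P[330:340,150:200,2].mean())
red=w&(hsv[...,1]>150)&((hsv[...,0]<8)|(hsv[...,0]>172)); print("red",onplane("top",[u[red].mean(),v[red].mean()],.085))
a=cv2.resize(im[150:255,295:405],(400,382),interpolation=cv2.INTER_CUBIC);b=cv2.resize(im[185:245,120:200],(400,300),interpolation=cv2.INTER_CUBIC)
D2=np.load("side0.npz")["im"]; c=cv2.resize(D2[235:325,220:310],(400,400),interpolation=cv2.INTER_CUBIC)[:,:]
o=np.zeros((600,800,3),np.uint8);o[:382,:400]=a;o[:300,400:]=b;o[300:,400:]=cv2.resize(c,(400,300));cv2.imwrite("pics/crop1.png",o)
E
```

```text
lid [ 302  165   65   80 2736] [array([ 488.6, -285. ]), array([224.1, 152.4]), np.float64(14.4)] medz 0.0696
mat [ 227  163   46   50 1900] [array([553.8, -17.2]), array([137.9, 157.6]), np.float64(82.9)] medz 0.0026
hoodtop [329 191  19  23 252] [array([ 490.6, -284.7]), array([61.5, 40.6]), np.float64(14.7)] medz 0.1448
hood+tow [324 187  24  28 410] [array([ 496.6, -278.2]), array([76.4, 52.5]), np.float64(15.0)] medz 0.143
parked1 [164 210  19  22 232] [array([446.7, 228.5]), array([48.3, 60.4]), np.float64(70.9)] medz 0.0874
parkedboards [144 204  43  28 731] [array([454.1, 249.5]), array([128.8,  61.5]), np.float64(71.5)] medz 0.085
rackwood [127 193  67  46 887] [array([466.9, 288.2]), array([212.2, 100.7]), np.float64(71.0)] medz 0.0116
noise z bench 0.09008018670178601 0.005251100036913528
red [[ 0.58505992 -0.30753004  0.085     ]]
```

View pics/crop1.png

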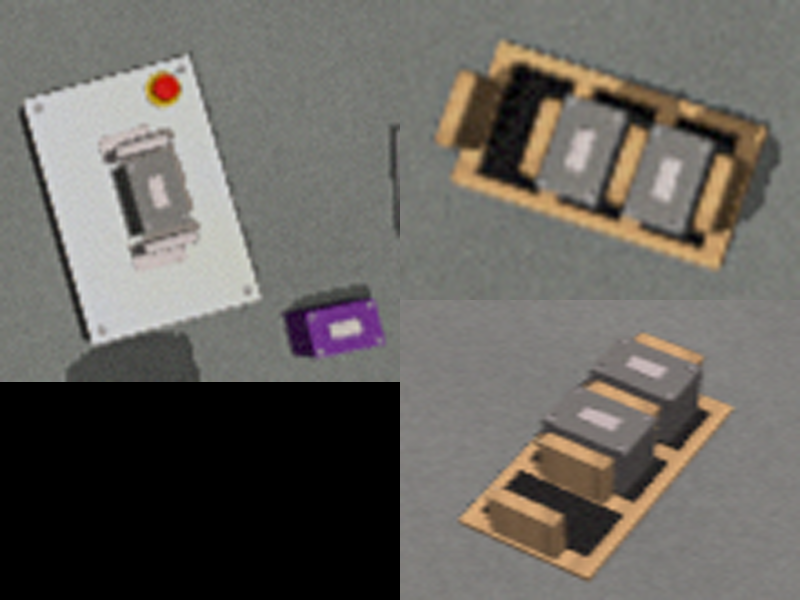

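The crop confirms it: the grey hood (crop 155,190) sits between the metal towers, the purple one is a look-alike, and the bay at the board-end (crop 520,120) is empty. One more measuring turn, for both views, the rack and the first move.

```bash
cat >> h.py <<'E'
from scipy.spatial.transform import Rotation as Ro
def tops(n,im,d,z,x0,y0,r=.06,hmin=.7,tol=.006,grey=True):
    """rects of flat grey faces near height z, around x0,y0"""
    P=cloud(n,d); h=cv2.cvtColor(im,cv2.COLOR_BGR2HSV)
    m=(abs(P[...,2]-z)<tol)&(np.hypot(P[...,0]-x0,P[...,1]-y0)<r)&(d>0)
    m&=(h[...,1]<60) if grey else (h[...,1]>=60)
    k,l,s,_=cv2.connectedComponentsWithStats(m.astype(np.uint8),connectivity=4); out=[]
    for i in range(1,k):
        if s[i,4]<40: continue
        c,_=cv2.findContours((l==i).astype(np.uint8),cv2.RETR_EXTERNAL,cv2.CHAIN_APPROX_NONE)
        q=onplane(n,c[0][:,0],z)[:,:2]; out.append([np.round(a,1) for a in cv2.minAreaRect((q*1000).astype(np.float32))]+[s[i,4]])
    return out
def totool(dw):
    R=Ro.from_rotvec(read_state()["tcp_rot"]).as_matrix(); return R.T@np.array(dw),R
E
python3 - <<'E'
from h import *
for n in("top","side"):
    D=np.load(n+"0.npz"); im,d=D["im"],D["d"]
    print(n,"hood",*tops(n,im,d,.145,.4895,-.285,tol=.004),sep="\n ")
    print(" parked",*tops(n,im,d,.087,.454,.25,.1,tol=.005),sep="\n ")
    print(" boards",*tops(n,im,d,.080,.467,.288,.13,tol=.006,grey=False),sep="\n ")
    h=cv2.cvtColor(im,cv2.COLOR_BGR2HSV);P=cloud(n,d)
    m=(h[...,1]>60)&(h[...,0]>5)&(h[...,0]<30)&(P[...,2]<.02)&(P[...,2]>-.01)&(np.hypot(P[...,0]-.467,P[...,1]-.288)<.15)
    q=P[m][:,:2]; print(" base",cv2.minAreaRect((q*1000).astype(np.float32)))
s=read_state(); t,R=totool(np.array([.4895,-.285,.23])-s["tool_pos"]); print(t, np.degrees(np.arctan2(R[1,0],R[0,0])))
E
```

```text
top
 hood
 [array([ 490.6, -284.7]), array([61.5, 40.6]), np.float64(14.7), np.int32(240)]
 parked
 [array([464.4, 279.4]), array([40.2, 60.4]), np.float64(70.9), np.int32(229)]
 [array([445.2, 224.1]), array([40.9, 60.4]), np.float64(70.8), np.int32(226)]
 boards
 [array([492., 360.]), array([14.2, 48.8]), np.float64(72.1), np.int32(64)]
 [array([473.3, 305.8]), array([13.2, 48.9]), np.float64(72.0), np.int32(63)]
 [array([454.3, 251.4]), array([13.1, 48.8]), np.float64(71.7), np.int32(66)]
 [array([436.9, 196.6]), array([13.1, 47.7]), np.float64(71.5), np.int32(62)]
 base ((464.8758544921875, 283.5257263183594), (202.3507080078125, 101.42862701416016), 70.95318603515625)
side
 hood
 [array([ 489.1, -283.6]), array([62.1, 48.7]), np.float64(17.0), np.int32(133)]
 parked
 [array([444.9, 226.1]), array([43.4, 63. ]), np.float64(72.1), np.int32(279)]
 [array([463.4, 280.3]), array([42.7, 63.6]), np.float64(70.4), np.int32(301)]
 boards
 [array([434.3, 196.4]), array([ 9. , 48.8]), np.float64(72.1), np.int32(51)]
 [array([453.5, 250.9]), array([11.5, 49.2]), np.float64(70.7), np.int32(58)]
 [array([472.5, 307.9]), array([16.4, 50.9]), np.float64(72.3), np.int32(89)]
 [array([491.2, 362.4]), array([13.9, 50.1]), np.float64(72.6), np.int32(88)]
 base ((463.51513671875, 278.8115539550781), (192.2054901123047, 101.28844451904297), 71.06189727783203)
[ 0.39944209 -0.27278453  0.00066941] 14.940235977825008
```

>>> {"name": "step_arm", "arguments": {
  "commands": [
    {"fingers":-1,"dx":0.05,"dy":-0.034,"dz":0},
    {"fingers":-1,"dx":0.1,"dy":-0.068,"dz":0},
    {"fingers":-1,"dx":0.15,"dy":-0.102,"dz":0},
    {"fingers":-1,"dx":0.2,"dy":-0.137,"dz":0},
    {"fingers":-1,"dx":0.25,"dy":-0.171,"dz":0},
    {"fingers":-1,"dx":0.3,"dy":-0.205,"dz":0},
    {"fingers":-1,"dx":0.35,"dy":-0.239,"dz":0},
    {"fingers":-1,"dx":0.4,"dy":-0.273,"dz":0,"roll":0.3}
  ],
  "squeeze": 40
}}

```text
invalid input
```

>>> {"name": "step_arm", "arguments": {
  "commands": [
    {"fingers":-1,"dx":0,"dy":0,"dz":0},
    {"fingers":-1,"dx":0,"dy":0,"dz":0},
    {"fingers":-1,"dx":0,"dy":0,"dz":0}
  ]
}}

```text
invalid input
```

```bash
python3 - <<'E'
from h import *
s=read_state(); t,R=totool(np.array([.490,-.2845,.10])-s["tool_pos"]); print(s["tool_pos"],t, np.degrees(np.arctan2(R[1,0],R[0,0])),s["q"])
im,d=read_camera("side"); cv2.imwrite("pics/a.png",cv2.resize(im[60:204,200:392],(800,600),interpolation=cv2.INTER_CUBIC))
E
```

```text
[ 0.17388809 -0.6515446   0.2300822 ] [ 0.40004274 -0.2728755   0.13066991] 14.940235977825008 [-1.34692859e+00  2.64698512e-01  1.60521962e+00  1.31731377e-05
  1.27370114e+00 -3.68925339e-02]
```

View pics/a.png

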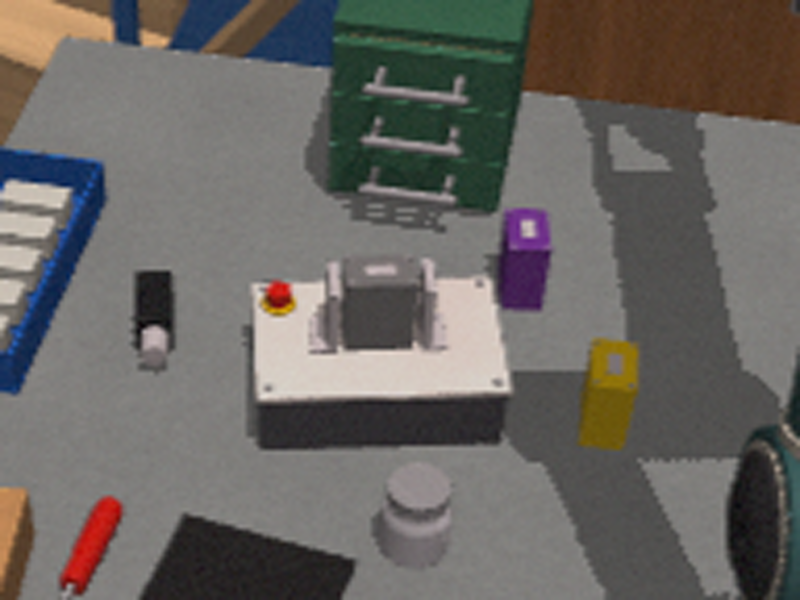

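The call was refused and the arm didn't move: the picture shows the hood still at (380,300) between its towers. I'll retry with every field given in each row.

>>> {"name": "step_arm", "arguments": {
  "commands": [
    {"fingers":-1,"dx":0.05,"dy":-0.034,"dz":0,"roll":0},
    {"fingers":-1,"dx":0.1,"dy":-0.068,"dz":0,"roll":0},
    {"fingers":-1,"dx":0.15,"dy":-0.102,"dz":0,"roll":0},
    {"fingers":-1,"dx":0.2,"dy":-0.137,"dz":0,"roll":0},
    {"fingers":-1,"dx":0.25,"dy":-0.171,"dz":0,"roll":0},
    {"fingers":-1,"dx":0.3,"dy":-0.205,"dz":0,"roll":0},
    {"fingers":-1,"dx":0.35,"dy":-0.239,"dz":0,"roll":0},
    {"fingers":-1,"dx":0.4,"dy":-0.273,"dz":0,"roll":0.3}
  ],
  "squeeze": 40
}}

```text
time: 1.15
tool_pos: [0.491, -0.2836, 0.2312]
tcp_rot: [3.116, 0.4, 0.0]
wrist_force: [0.5, -0.6, -0.9]
width: 0.997
grip_force: 0.0
```

>>> {"name": "step_arm", "arguments": {
  "commands": [
    {"fingers":-1,"dx":-0.001,"dy":0,"dz":0.03,"roll":0},
    {"fingers":-1,"dx":-0.001,"dy":0,"dz":0.06,"roll":0},
    {"fingers":-1,"dx":-0.001,"dy":0,"dz":0.085,"roll":0},
    {"fingers":-1,"dx":-0.001,"dy":0,"dz":0.105,"roll":0},
    {"fingers":-1,"dx":-0.001,"dy":0,"dz":0.12,"roll":0},
    {"fingers":-1,"dx":-0.001,"dy":0,"dz":0.13,"roll":0},
    {"fingers":-1,"dx":-0.001,"dy":0,"dz":0.136,"roll":0},
    {"fingers":-1,"dx":-0.001,"dy":0,"dz":0.136,"roll":0}
  ]
}}

```text
time: 2.15
tool_pos: [0.4892, -0.2856, 0.0953]
tcp_rot: [-3.116, -0.4, 0.0]
wrist_force: [-0.2, -0.4, 0.6]
width: 1.002
grip_force: 0.0
```

>>> {"name": "step_arm", "arguments": {
  "commands": [
    {"fingers":1,"dx":0,"dy":0,"dz":0,"roll":0},
    {"fingers":1,"dx":0,"dy":0,"dz":0,"roll":0},
    {"fingers":1,"dx":0,"dy":0,"dz":0,"roll":0},
    {"fingers":1,"dx":0,"dy":0,"dz":0,"roll":0},
    {"fingers":1,"dx":0,"dy":0,"dz":0,"roll":0},
    {"fingers":1,"dx":0,"dy":0,"dz":0,"roll":0},
    {"fingers":1,"dx":0,"dy":0,"dz":0,"roll":0},
    {"fingers":1,"dx":0,"dy":0,"dz":0,"roll":0}
  ]
}}

```text
time: 3.15
tool_pos: [0.4896, -0.2858, 0.096]
tcp_rot: [3.115, 0.4, 0.001]
wrist_force: [1.0, 0.5, 5.5]
width: 0.463
grip_force: 41.2
```

>>> {"name": "step_arm", "arguments": {
  "commands": [
    {"fingers":1,"dx":0,"dy":0,"dz":-0.006,"roll":0},
    {"fingers":1,"dx":0,"dy":0,"dz":-0.02,"roll":0},
    {"fingers":1,"dx":0,"dy":0,"dz":-0.036,"roll":0},
    {"fingers":1,"dx":0,"dy":0,"dz":-0.054,"roll":0},
    {"fingers":1,"dx":0,"dy":0,"dz":-0.074,"roll":0},
    {"fingers":1,"dx":0,"dy":0,"dz":-0.095,"roll":0},
    {"fingers":1,"dx":0,"dy":0,"dz":-0.112,"roll":0},
    {"fingers":1,"dx":0,"dy":0,"dz":-0.12,"roll":0}
  ]
}}

```text
time: 4.15
tool_pos: [0.4898, -0.286, 0.2173]
tcp_rot: [3.114, 0.4, 0.003]
wrist_force: [1.1, 0.5, -1.1]
width: 0.461
grip_force: 40.5
```

```bash
python3 - <<'E'
from h import *
s=read_state(); p=s["tool_pos"];t,R=totool(np.array([.555,-.015,p[2]])-p); print(p,t, np.degrees(np.arctan2(R[1,0],R[0,0])),s["width"],s["grip_force"])
im,d=read_camera("side"); cv2.imwrite("pics/b.png",cv2.resize(im[40:184,200:392],(800,600),interpolation=cv2.INTER_CUBIC))
E
```

```text
[ 0.48980297 -0.28595509  0.2173162 ] [ 1.31563737e-01 -2.45679139e-01 -2.34469251e-04] 14.640268484526626 0.46069186904864434 40.493929982185364
```

View pics/b.png

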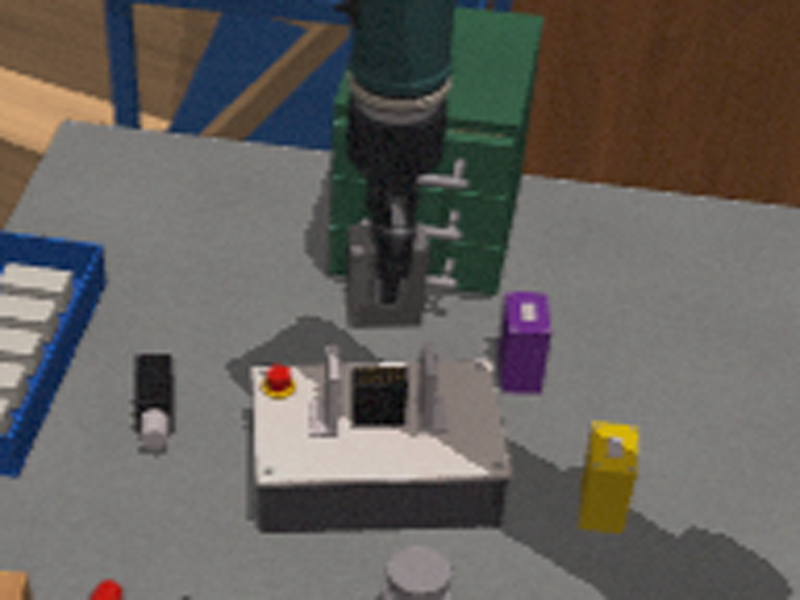

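The hood (385,275) hangs upright in the fingers, clear of the uncovered connector (380,395). Carrying it to the mat.

>>> {"name": "step_arm", "arguments": {
  "commands": [
    {"fingers":1,"dx":0.008,"dy":-0.015,"dz":0,"roll":0},
    {"fingers":1,"dx":0.026,"dy":-0.049,"dz":0,"roll":0},
    {"fingers":1,"dx":0.048,"dy":-0.09,"dz":0,"roll":0},
    {"fingers":1,"dx":0.071,"dy":-0.132,"dz":0,"roll":0},
    {"fingers":1,"dx":0.094,"dy":-0.175,"dz":0,"roll":0},
    {"fingers":1,"dx":0.115,"dy":-0.215,"dz":0,"roll":0},
    {"fingers":1,"dx":0.128,"dy":-0.239,"dz":0,"roll":0},
    {"fingers":1,"dx":0.132,"dy":-0.246,"dz":0,"roll":0}
  ]
}}

```text
time: 5.2
tool_pos: [0.5538, -0.0115, 0.2139]
tcp_rot: [-3.114, -0.405, 0.004]
wrist_force: [-0.3, -0.2, -1.2]
width: 0.463
grip_force: 40.8
```

>>> {"name": "step_arm", "arguments": {
  "commands": [
    {"fingers":1,"dx":0,"dy":0,"dz":0.02,"roll":0},
    {"fingers":1,"dx":0,"dy":0,"dz":0.045,"roll":0},
    {"fingers":1,"dx":0,"dy":0,"dz":0.075,"roll":0},
    {"fingers":1,"dx":0,"dy":0,"dz":0.105,"roll":0},
    {"fingers":1,"dx":0,"dy":0,"dz":0.13,"roll":0},
    {"fingers":1,"dx":0,"dy":0,"dz":0.15,"roll":0},
    {"fingers":1,"dx":0,"dy":0,"dz":0.162,"roll":0},
    {"fingers":1,"dx":0,"dy":0,"dz":0.162,"roll":0}
  ]
}}

```text
time: 6.2
tool_pos: [0.553, -0.0147, 0.0515]
tcp_rot: [-3.116, -0.399, 0.005]
wrist_force: [-0.8, -0.6, -1.5]
width: 0.461
grip_force: 40.8
```

```bash
python3 - <<'E'
from h import *
s=read_state(); p=s["tool_pos"];print(p,s["wrist_force"])
im,d=read_camera("side"); P=cloud("side",d); h=cv2.cvtColor(im,cv2.COLOR_BGR2HSV)
m=(np.hypot(P[...,0]-p[0],P[...,1]-p[1])<.05)&(h[...,1]<50)&(h[...,2]>60)
v,u=np.nonzero(m); print(np.percentile(P[m][:,2],[0.5,2,5,10,50]), u.min(),u.max(),v.min(),v.max(),px("side",[p[0],p[1],.003]))
cv2.imwrite("pics/c.png",cv2.resize(im[120:240,180:340],(640,480),interpolation=cv2.INTER_CUBIC))
E
```

```text
[ 0.55298758 -0.01473901  0.05146708] [-0.8271745  -0.55441165 -1.48306016]
[0.02764355 0.03127162 0.03628441 0.04628018 0.10121052] 239 271 95 203 (np.float64(257.427205444324), np.float64(203.40174850543443))
```

View pics/c.png

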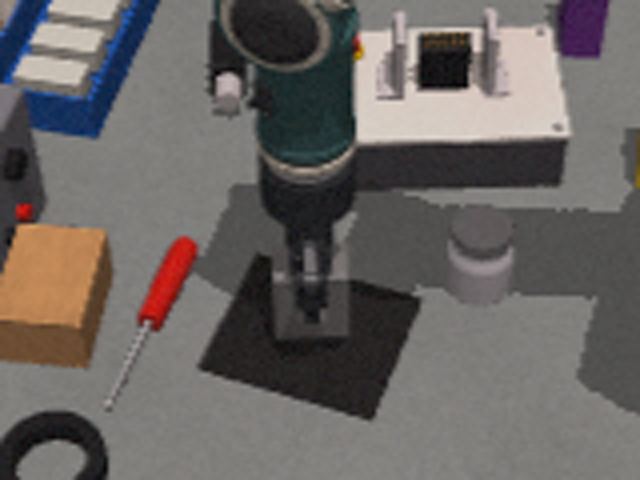

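The hood is over the mat at about (310,310) in the crop, with its underside about 23 mm above the mat. Lowering gently.

>>> {"name": "step_arm", "arguments": {
  "commands": [
    {"fingers":1,"dx":0,"dy":0,"dz":0.006,"roll":0},
    {"fingers":1,"dx":0,"dy":0,"dz":0.012,"roll":0},
    {"fingers":1,"dx":0,"dy":0,"dz":0.016,"roll":0},
    {"fingers":1,"dx":0,"dy":0,"dz":0.019,"roll":0},
    {"fingers":1,"dx":0,"dy":0,"dz":0.021,"roll":0},
    {"fingers":1,"dx":0,"dy":0,"dz":0.022,"roll":0},
    {"fingers":1,"dx":0,"dy":0,"dz":0.022,"roll":0}
  ]
}}

```text
time: 7.12
tool_pos: [0.5547, -0.0141, 0.0312]
tcp_rot: [-3.116, -0.4, 0.0]
wrist_force: [-0.2, 0.1, -1.9]
width: 0.462
grip_force: 40.8
```

>>> {"name": "step_arm", "arguments": {
  "commands": [
    {"fingers":1,"dx":0,"dy":0,"dz":0.001,"roll":0},
    {"fingers":1,"dx":0,"dy":0,"dz":0.001,"roll":0}
  ]
}}

```text
time: 7.38
tool_pos: [0.5547, -0.0141, 0.0303]
tcp_rot: [-3.116, -0.4, 0.0]
wrist_force: [-0.2, 0.3, -1.5]
width: 0.465
grip_force: 40.8
```

>>> {"name": "step_arm", "arguments": {
  "commands": [
    {"fingers":1,"dx":0,"dy":0,"dz":0.001,"roll":0},
    {"fingers":1,"dx":0,"dy":0,"dz":0.001,"roll":0}
  ]
}}

```text
time: 7.62
tool_pos: [0.5546, -0.0141, 0.0292]
tcp_rot: [-3.116, -0.4, 0.0]
wrist_force: [-0.2, 0.3, -1.8]
width: 0.464
grip_force: 40.8
```

>>> {"name": "step_arm", "arguments": {
  "commands": [
    {"fingers":1,"dx":0,"dy":0,"dz":0.001,"roll":0},
    {"fingers":1,"dx":0,"dy":0,"dz":0.001,"roll":0}
  ]
}}

```text
time: 7.88
tool_pos: [0.5548, -0.0141, 0.029]
tcp_rot: [-3.116, -0.4, 0.0]
wrist_force: [-2.2, -0.5, 4.7]
width: 0.462
grip_force: 41.4
```

Touchdown. Releasing, then rising.

>>> {"name": "step_arm", "arguments": {
  "commands": [
    {"fingers":0.0,"dx":0,"dy":0,"dz":0,"roll":0},
    {"fingers":-0.4,"dx":0,"dy":0,"dz":0,"roll":0},
    {"fingers":-0.8,"dx":0,"dy":0,"dz":0,"roll":0},
    {"fingers":-1,"dx":0,"dy":0,"dz":0,"roll":0},
    {"fingers":-1,"dx":0,"dy":0,"dz":0,"roll":0},
    {"fingers":-1,"dx":0,"dy":0,"dz":0,"roll":0},
    {"fingers":-1,"dx":0,"dy":0,"dz":0,"roll":0},
    {"fingers":-1,"dx":0,"dy":0,"dz":0,"roll":0}
  ]
}}

```text
time: 8.88
tool_pos: [0.5547, -0.0141, 0.0283]
tcp_rot: [-3.116, -0.4, -0.0]
wrist_force: [0.8, 0.6, 0.2]
width: 1.003
grip_force: 0.0
```

>>> {"name": "step_arm", "arguments": {
  "commands": [
    {"fingers":-1,"dx":0,"dy":0,"dz":-0.01,"roll":0},
    {"fingers":-1,"dx":0,"dy":0,"dz":-0.03,"roll":0},
    {"fingers":-1,"dx":0,"dy":0,"dz":-0.055,"roll":0},
    {"fingers":-1,"dx":0,"dy":0,"dz":-0.08,"roll":0},
    {"fingers":-1,"dx":0,"dy":0,"dz":-0.105,"roll":0},
    {"fingers":-1,"dx":0,"dy":0,"dz":-0.13,"roll":0},
    {"fingers":-1,"dx":0,"dy":0,"dz":-0.15,"roll":0}
  ]
}}

```text
time: 9.75
tool_pos: [0.5552, -0.0142, 0.1804]
tcp_rot: [3.116, 0.4, 0.003]
wrist_force: [-0.2, 0.2, 0.5]
width: 1.004
grip_force: 0.0
```

>>> {"name": "step_arm", "arguments": {
  "commands": [
    {"fingers":-1,"dx":0,"dy":0,"dz":0,"roll":-10},
    {"fingers":-1,"dx":0,"dy":0,"dz":0,"roll":-20},
    {"fingers":-1,"dx":0,"dy":0,"dz":0,"roll":-30},
    {"fingers":-1,"dx":0,"dy":0,"dz":0,"roll":-40},
    {"fingers":-1,"dx":0,"dy":0,"dz":0,"roll":-50},
    {"fingers":-1,"dx":0,"dy":0,"dz":0,"roll":-60},
    {"fingers":-1,"dx":0,"dy":0,"dz":0,"roll":-70},
    {"fingers":-1,"dx":0,"dy":0,"dz":0,"roll":-80}
  ]
}}

```text
time: 10.75
tool_pos: [0.5548, -0.0142, 0.1791]
tcp_rot: [2.122, 2.315, 0.001]
wrist_force: [0.4, -0.8, 0.4]
width: 1.0
grip_force: 0.0
```

>>> {"name": "step_arm", "arguments": {
  "commands": [
    {"fingers":-1,"dx":0,"dy":0,"dz":0,"roll":-5},
    {"fingers":-1,"dx":0,"dy":0,"dz":0,"roll":-10},
    {"fingers":-1,"dx":0,"dy":0,"dz":0,"roll":-10},
    {"fingers":-1,"dx":0,"dy":0,"dz":0,"roll":-10}
  ]
}}

```text
time: 11.25
tool_pos: [0.5548, -0.0142, 0.1787]
tcp_rot: [1.922, 2.485, 0.0]
wrist_force: [-0.2, -0.5, -0.8]
width: 0.997
grip_force: 0.0
```

```bash
python3 - <<'E'
from h import *
s=read_state(); p=s["tool_pos"];t,R=totool(np.array([.5548,-.0141,.042])-p); print(p,t,np.degrees(np.arctan2(R[1,0],R[0,0])),s["width"],s["q"])
for n in("side","top"):
    im,d=read_camera(n); print(n,*tops(n,im,d,.078,.555,-.014,.06,tol=.005),sep="\n ")
    if n=="side": cv2.imwrite("pics/d.png",cv2.resize(im[120:240,180:340],(640,480),interpolation=cv2.INTER_CUBIC))
E
```

```text
[ 0.55476335 -0.01415518  0.1787154 ] [ 6.98663591e-05 -1.96396140e-05  1.36715394e-01] 104.56089908084547 0.9971804468877844 [-7.03839139e-02  7.71500602e-02  1.92084082e+00 -1.87948627e-05
  1.14306366e+00 -3.24511801e-01]
side
 [array([554.6, -12.4]), array([57.3, 43.8]), np.float64(12.3), np.int32(180)]
top
```

View pics/d.png

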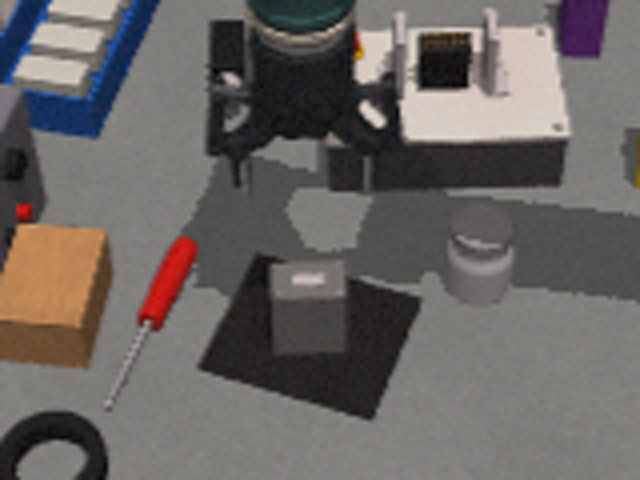

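The hood stands upright on the mat (308,310) and the gripper is turned a quarter turn above it. Descending on its narrow ends.

>>> {"name": "step_arm", "arguments": {
  "commands": [
    {"fingers":-1,"dx":0,"dy":0,"dz":0.03,"roll":0},
    {"fingers":-1,"dx":0,"dy":0,"dz":0.06,"roll":0},
    {"fingers":-1,"dx":0,"dy":0,"dz":0.085,"roll":0},
    {"fingers":-1,"dx":0,"dy":0,"dz":0.107,"roll":0},
    {"fingers":-1,"dx":0,"dy":0,"dz":0.124,"roll":0},
    {"fingers":-1,"dx":0,"dy":0,"dz":0.137,"roll":0},
    {"fingers":-1,"dx":0,"dy":0,"dz":0.145,"roll":0},
    {"fingers":-1,"dx":0,"dy":0,"dz":0.145,"roll":0}
  ]
}}

```text
time: 12.35
tool_pos: [0.5545, -0.0141, 0.0329]
tcp_rot: [-1.92, -2.486, 0.001]
wrist_force: [0.0, -0.3, -0.5]
width: 0.999
grip_force: 0.0
```

>>> {"name": "step_arm", "arguments": {
  "commands": [
    {"fingers":1,"dx":0,"dy":0,"dz":0,"roll":0},
    {"fingers":1,"dx":0,"dy":0,"dz":0,"roll":0},
    {"fingers":1,"dx":0,"dy":0,"dz":0,"roll":0},
    {"fingers":1,"dx":0,"dy":0,"dz":0,"roll":0},
    {"fingers":1,"dx":0,"dy":0,"dz":0,"roll":0},
    {"fingers":1,"dx":0,"dy":0,"dz":0,"roll":0}
  ]
}}

```text
time: 13.1
tool_pos: [0.5556, -0.0142, 0.0342]
tcp_rot: [1.919, 2.485, 0.001]
wrist_force: [-0.1, -0.3, 5.4]
width: 0.721
grip_force: 44.4
```

>>> {"name": "step_arm", "arguments": {
  "commands": [
    {"fingers":1,"dx":0,"dy":0,"dz":-0.006,"roll":0},
    {"fingers":1,"dx":0,"dy":0,"dz":-0.02,"roll":0},
    {"fingers":1,"dx":0,"dy":0,"dz":-0.04,"roll":0},
    {"fingers":1,"dx":0,"dy":0,"dz":-0.065,"roll":0},
    {"fingers":1,"dx":0,"dy":0,"dz":-0.09,"roll":0},
    {"fingers":1,"dx":0,"dy":0,"dz":-0.11,"roll":0},
    {"fingers":1,"dx":0,"dy":0,"dz":-0.12,"roll":0},
    {"fingers":1,"dx":0,"dy":0,"dz":-0.12,"roll":0}
  ]
}}

```text
time: 14.1
tool_pos: [0.5551, -0.0142, 0.1541]
tcp_rot: [1.919, 2.485, 0.001]
wrist_force: [-0.1, -0.8, -1.4]
width: 0.715
grip_force: 43.9
```

```bash
python3 - <<'E'
from h import *
s=read_state(); p=s["tool_pos"];t,R=totool(np.array([.4821,.3339,p[2]])-p); print(p,t,np.degrees(np.arctan2(R[1,0],R[0,0])),s["width"],s["grip_force"])
E
```

```text
[ 0.5551012  -0.01416006  0.15413958] [ 3.55209770e-01  1.73486988e-02 -1.44851576e-04] 104.64147374708685 0.715138676595898 43.891405910253525
```

>>> {"name": "step_arm", "arguments": {
  "commands": [
    {"fingers":1,"dx":0.015,"dy":0.001,"dz":-0.01,"roll":0},
    {"fingers":1,"dx":0.055,"dy":0.003,"dz":-0.02,"roll":0},
    {"fingers":1,"dx":0.11,"dy":0.005,"dz":-0.03,"roll":0},
    {"fingers":1,"dx":0.17,"dy":0.008,"dz":-0.03,"roll":0},
    {"fingers":1,"dx":0.23,"dy":0.011,"dz":-0.03,"roll":0},
    {"fingers":1,"dx":0.29,"dy":0.014,"dz":-0.03,"roll":0},
    {"fingers":1,"dx":0.335,"dy":0.016,"dz":-0.03,"roll":0},
    {"fingers":1,"dx":0.355,"dy":0.0175,"dz":-0.03,"roll":0}
  ]
}}

```text
time: 15.1
tool_pos: [0.48, 0.3364, 0.1827]
tcp_rot: [-1.916, -2.489, 0.002]
wrist_force: [-0.7, -0.9, -2.5]
width: 0.726
grip_force: 43.9
```

>>> {"name": "step_arm", "arguments": {
  "commands": [
    {"fingers":1,"dx":0,"dy":0,"dz":0,"roll":5},
    {"fingers":1,"dx":0,"dy":0,"dz":0,"roll":12},
    {"fingers":1,"dx":0,"dy":0,"dz":0,"roll":20},
    {"fingers":1,"dx":0,"dy":0,"dz":0,"roll":27},
    {"fingers":1,"dx":0,"dy":0,"dz":0,"roll":32},
    {"fingers":1,"dx":0,"dy":0,"dz":0,"roll":33.2},
    {"fingers":1,"dx":0,"dy":0,"dz":0,"roll":33.2},
    {"fingers":1,"dx":0,"dy":0,"dz":0,"roll":33.2}
  ]
}}

```text
time: 16.1
tool_pos: [0.4818, 0.3336, 0.1832]
tcp_rot: [2.55, 1.835, -0.0]
wrist_force: [-1.7, 0.1, -2.5]
width: 0.719
grip_force: 43.9
```

```bash
python3 - <<'E'
from h import *
s=read_state(); p=s["tool_pos"];t,R=totool(np.array([.4821,.3339,p[2]])-p); print(p,t,np.degrees(np.arctan2(R[1,0],R[0,0])),s["width"],s["grip_force"])
im,d=read_camera("side"); c=px("side",[.482,.334,.1]); print(c)
P=cloud("side",d);h=cv2.cvtColor(im,cv2.COLOR_BGR2HSV)
m=(np.hypot(P[...,0]-p[0],P[...,1]-p[1])<.05)&(h[...,1]<40)&(h[...,2]>75)&(P[...,2]>.1)&(P[...,2]<.24);print(np.percentile(P[m][:,2],[1,5,95,99]))
cv2.imwrite("pics/e.png",cv2.resize(im[175:325,180:380],(800,600),interpolation=cv2.INTER_CUBIC))
print(*tops("side",im,d,p[2]+.044,p[0],p[1],.05,tol=.008),sep="\n")
E
```

```text
[0.48181002 0.33362638 0.18320637] [ 3.51556110e-04  1.88051619e-04 -1.11457925e-07] 71.48025694182037 0.7187031772409169 43.86007234454155
(np.float64(253.161255686944), np.float64(284.53984449944534))
[0.18537299 0.21337775 0.22964796 0.23058283]
[array([481.9, 344.4]), array([28. , 85.2]), np.float64(71.2), np.int32(246)]
```

View pics/e.png

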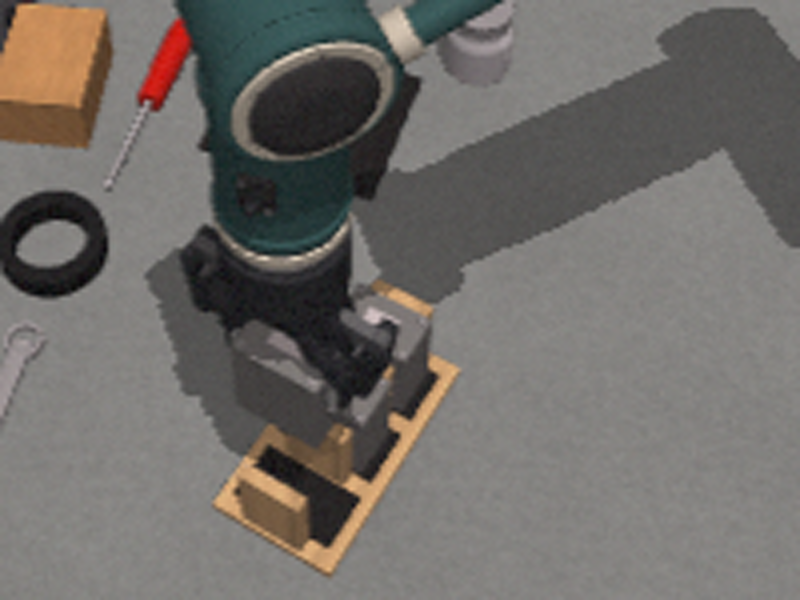

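The hood (300,385) is over the empty bay (300,490), aligned with the boards. I'll check its face in depth for the lateral offset before going down.

```bash
python3 - <<'E'
from h import *
a=np.radians(-18.6); ex=np.array([np.cos(a),np.sin(a)]); ey=np.array([-ex[1],ex[0]])
p=read_state()["tool_pos"]
def face(P,m,c,z0,z1,xr=.028):
    r=P[...,:2]-c; X=r@ex; Y=r@ey
    k=m&(abs(X)<xr)&(abs(Y)<.04)&(P[...,2]>z0)&(P[...,2]<z1)&(Y>.01)
    return k.sum(),np.median(Y[k])*1e3,np.polyfit(X[k],Y[k],1),np.percentile(Y[k],[10,90])*1e3
im,d=read_camera("side");P=cloud("side",d);h=cv2.cvtColor(im,cv2.COLOR_BGR2HSV)
print("held",face(P,(h[...,2]>60)&(h[...,1]<50),p[:2],.160,.20))
D=np.load("side0.npz");P=cloud("side",D["d"]);h=cv2.cvtColor(D["im"],cv2.COLOR_BGR2HSV)
# faces of boards that face +y: board k centre
for nm,b in(("outer",p[:2]+ey*.0),):
    wood=(h[...,1]>60)
    r=P[...,:2]-p[:2]; X=r@ex; Y=r@ey
    for lo,hi in((.026,.045),(-.032,-.01)):
        k=wood&(abs(X)<.022)&(Y>lo)&(Y<hi)&(P[...,2]>.03)&(P[...,2]<.07); print(k.sum(),np.median(Y[k])*1e3)
    k=wood&(P[...,2]>.03)&(P[...,2]<.09)&(abs(Y-.029)<.012); print("X ext outer board",np.percentile(X[k],[2,98])*1e3)
E
```

```text
held (np.int64(131), np.float64(20.366507995247723), array([0.0012278, 0.0203955]), array([19.57047846, 21.09708285]))
76 35.511266495598235
80 -22.530853414378957
X ext outer board [-23.93362213 433.37586937]
```

Hood and bay line up laterally within 0.5 mm. Lowering.

>>> {"name": "step_arm", "arguments": {
  "commands": [
    {"fingers":1,"dx":0,"dy":0,"dz":0.012,"roll":0},
    {"fingers":1,"dx":0,"dy":0,"dz":0.03,"roll":0},
    {"fingers":1,"dx":0,"dy":0,"dz":0.045,"roll":0},
    {"fingers":1,"dx":0,"dy":0,"dz":0.056,"roll":0},
    {"fingers":1,"dx":0,"dy":0,"dz":0.064,"roll":0},
    {"fingers":1,"dx":0,"dy":0,"dz":0.07,"roll":0},
    {"fingers":1,"dx":0,"dy":0,"dz":0.075,"roll":0},
    {"fingers":1,"dx":0,"dy":0,"dz":0.08,"roll":0}
  ]
}}

```text
time: 17.2
tool_pos: [0.4822, 0.3339, 0.1034]
tcp_rot: [2.55, 1.834, 0.001]
wrist_force: [0.6, 0.3, -1.5]
width: 0.722
grip_force: 43.9
```

>>> {"name": "step_arm", "arguments": {
  "commands": [
    {"fingers":1,"dx":0,"dy":0,"dz":0.008,"roll":0},
    {"fingers":1,"dx":0,"dy":0,"dz":0.016,"roll":0},
    {"fingers":1,"dx":0,"dy":0,"dz":0.024,"roll":0}
  ]
}}

```text
time: 17.58
tool_pos: [0.4818, 0.3337, 0.0787]
tcp_rot: [-2.551, -1.834, 0.0]
wrist_force: [0.1, 0.3, -2.4]
width: 0.722
grip_force: 43.9
```

>>> {"name": "step_arm", "arguments": {
  "commands": [
    {"fingers":1,"dx":0,"dy":0,"dz":0.008,"roll":0},
    {"fingers":1,"dx":0,"dy":0,"dz":0.016,"roll":0},
    {"fingers":1,"dx":0,"dy":0,"dz":0.024,"roll":0},
    {"fingers":1,"dx":0,"dy":0,"dz":0.03,"roll":0},
    {"fingers":1,"dx":0,"dy":0,"dz":0.03,"roll":0}
  ]
}}

```text
time: 18.2
tool_pos: [0.4814, 0.3335, 0.0486]
tcp_rot: [-2.551, -1.834, 0.002]
wrist_force: [-0.7, 0.3, -2.2]
width: 0.721
grip_force: 43.9
```

>>> {"name": "step_arm", "arguments": {
  "commands": [
    {"fingers":1,"dx":0,"dy":0,"dz":0.002,"roll":0},
    {"fingers":1,"dx":0,"dy":0,"dz":0.004,"roll":0},
    {"fingers":1,"dx":0,"dy":0,"dz":0.004,"roll":0}
  ]
}}

```text
time: 18.58
tool_pos: [0.4818, 0.3338, 0.0453]
tcp_rot: [-2.551, -1.834, 0.0]
wrist_force: [-0.4, 0.4, -1.8]
width: 0.722
grip_force: 43.9
```

>>> {"name": "step_arm", "arguments": {
  "commands": [
    {"fingers":1,"dx":0,"dy":0,"dz":0.001,"roll":0},
    {"fingers":1,"dx":0,"dy":0,"dz":0.001,"roll":0}
  ]
}}

```text
time: 18.82
tool_pos: [0.4819, 0.3337, 0.0443]
tcp_rot: [-2.551, -1.834, -0.0]
wrist_force: [-0.5, -0.3, -1.4]
width: 0.724
grip_force: 43.9
```

>>> {"name": "step_arm", "arguments": {
  "commands": [
    {"fingers":1,"dx":0,"dy":0,"dz":0.001,"roll":0},
    {"fingers":1,"dx":0,"dy":0,"dz":0.001,"roll":0}
  ]
}}

```text
time: 19.08
tool_pos: [0.4819, 0.3338, 0.0433]
tcp_rot: [2.55, 1.834, 0.0]
wrist_force: [-1.0, -0.5, -0.8]
width: 0.723
grip_force: 44.0
```

>>> {"name": "step_arm", "arguments": {
  "commands": [
    {"fingers":1,"dx":0,"dy":0,"dz":0.001,"roll":0},
    {"fingers":1,"dx":0,"dy":0,"dz":0.001,"roll":0}
  ]
}}

```text
time: 19.32
tool_pos: [0.4819, 0.3338, 0.0432]
tcp_rot: [-2.551, -1.834, 0.0]
wrist_force: [-2.2, -1.0, 5.5]
width: 0.722
grip_force: 44.5
```

The hood is on the floor at the expected height. Releasing and rising.

>>> {"name": "step_arm", "arguments": {
  "commands": [
    {"fingers":-0.4,"dx":0,"dy":0,"dz":0,"roll":0},
    {"fingers":-0.7,"dx":0,"dy":0,"dz":0,"roll":0},
    {"fingers":-1,"dx":0,"dy":0,"dz":0,"roll":0},
    {"fingers":-1,"dx":0,"dy":0,"dz":0,"roll":0},
    {"fingers":-1,"dx":0,"dy":0,"dz":0,"roll":0},
    {"fingers":-1,"dx":0,"dy":0,"dz":0,"roll":0}
  ]
}}

```text
time: 20.08
tool_pos: [0.4819, 0.3337, 0.0422]
tcp_rot: [2.551, 1.834, -0.0]
wrist_force: [0.4, 0.4, -0.4]
width: 1.002
grip_force: 0.0
```

>>> {"name": "step_arm", "arguments": {
  "commands": [
    {"fingers":-1,"dx":0,"dy":0,"dz":-0.01,"roll":0},
    {"fingers":-1,"dx":0,"dy":0,"dz":-0.03,"roll":0},
    {"fingers":-1,"dx":0,"dy":0,"dz":-0.055,"roll":0},
    {"fingers":-1,"dx":0,"dy":0,"dz":-0.085,"roll":0},
    {"fingers":-1,"dx":0,"dy":0,"dz":-0.12,"roll":0},
    {"fingers":-1,"dx":0,"dy":0,"dz":-0.16,"roll":0},
    {"fingers":-1,"dx":0,"dy":0,"dz":-0.19,"roll":0},
    {"fingers":-1,"dx":0,"dy":0,"dz":-0.2,"roll":0}
  ]
}}

```text
time: 21.08
tool_pos: [0.4833, 0.3347, 0.2468]
tcp_rot: [2.55, 1.834, 0.01]
wrist_force: [-0.7, -0.4, -0.2]
width: 0.997
grip_force: 0.0
```

```bash
python3 - <<'E'
from h import *
print(read_state()["tool_pos"])
im,d=read_camera("side"); P=cloud("side",d)
print(*tops("side",im,d,.087,.464,.279,.11,tol=.006),sep="\n")
cv2.imwrite("pics/f.png",cv2.resize(im[175:325,180:380],(800,600),interpolation=cv2.INTER_CUBIC))
E
```

```text
[0.48330693 0.33467137 0.24679463]
[array([426.4, 231.6]), array([43.3, 25.8]), np.float64(67.7), np.int32(91)]
[array([463.4, 281.3]), array([44.5, 64.3]), np.float64(70.4), np.int32(301)]
[array([481.8, 336.1]), array([43.4, 64. ]), np.float64(71.5), np.int32(342)]
```

View pics/f.png

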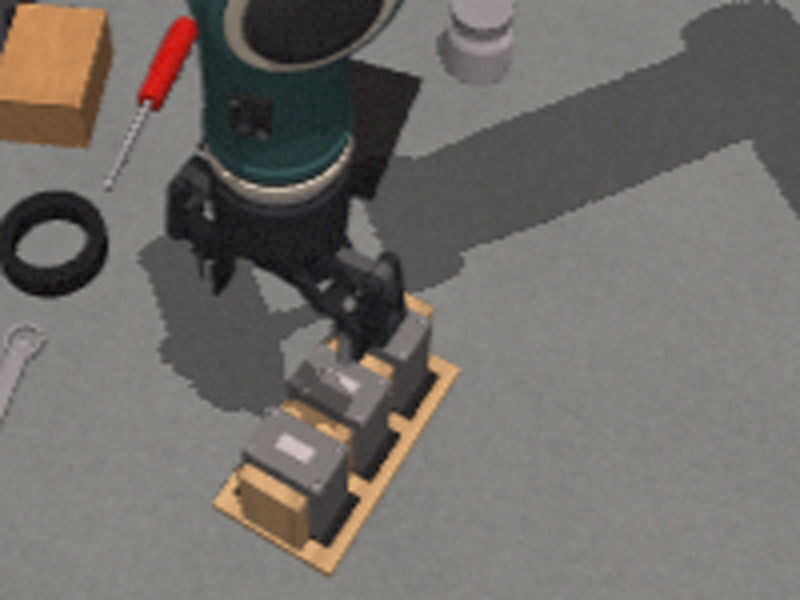

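The hood stands in the bay (297,470), level and in line with the parked hoods (340,390) and (405,350). The gripper is clear above, so I'm handing in.

```bash
python3 -c "from workcell import *; print(finish_job())"
```

```text
the job is handed in; nothing more can be done
None
```

The hood was lifted off the connector, stood and released on the mat, regripped by its narrow ends and set upright on the floor of the empty rack bay; the last picture shows it in line with the parked hoods, and the job is handed in (no verdict was returned).

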